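# Raise the sample bay's barrier and slide the jar in

## Robot

A 7-joint arm with a two-finger parallel gripper is mounted at the origin on a cart in front of the work surface, level with it; the furniture and walls round the work are solid. World frame = base frame: x ahead of the robot, y to its left, z up, the work surface at z = 0. Lengths are in m, angles in rad, forces in N, time in s.
With the tool pointing down it reaches from about 0.4 to 0.9 m from the base axis. Payload 5.5 kg.
Tool frame: the origin (TCP) lies midway between the tips of the shut fingers; the grasp point (between the pads) lies 19 mm behind it (manip.grip_depth is the distance from the TCP to the grasp point, in m); z points along the fingers, x is the direction in which the jaws open and shut, and the axes are right-handed (so a half turn about z gives the same grasp; the last joint's range is limited). The gripper opens to 92 mm and grips with 3 to 60 N. Pads are 19 mm wide; open, the fingers measure 130 mm over their backs; the gripper's body (75 mm by 190 mm) begins 47 mm behind the grasp point.
Start: joints at [1.537, 0.501, -0.427, 1.55, 0.221, 1.138, -0.21], TCP at [0.19, -0.622, 0.227] pointing down, gripper open.
Joint ranges: [-2.88, 2.88], [-0.31, 2.03], [-1.54, 1.56], [0.2, 2.42], [-1.41, 4.55], [0.19, 2.02], [-2.57, 2.57]. Speed limits (rad/s): [2.57, 2.57, 3.14, 3.14, 3.14, 3.14, 3.14].

## Interface

Orientations are given as a unit quaternion [x, y, z, w].
In Python, from bench import manip, effector, viewer gives the robot as it stands. Calls block until the motion is done:
- manip.move_pose(position, orientation): joint-space move of the TCP to a pose.
- manip.servo_line(position, ori=None, vel=0.15): straight line of the TCP; ori=None keeps the orientation; vel is the mean speed in m/s.
- manip.movej(angles): joint-space move.
- effector.open_jaws() and effector.close(f_grip=None): open the fingers fully, or close them until they stop; f_grip is the grip in N (None keeps the last).
- manip.sleep(seconds).
- manip.solve_ik(position, orientation): joint angles nearest the present ones, or None.
- viewer.get_image(name): name is "scene" or "top" or "wrist"; returns the picture (420x560x3 uint8, red, green, blue); there is no depth.
- viewer.get_calibration(name): a dict with "vfov" (degrees; the focal length in pixels is half the picture's height over the tangent of half this angle, whatever the lens; pixels are square), "cx", "cy" (the principal point, pixels), "eye" and "attitude" of the camera in the world. Camera axes: x right, y down, z forward; pixel columns grow to the right and rows downward; lengths in m; the calibration is good to about 2 mm. A picture is of the moment at which its call begins: read the wrist's pose just before it. get_calibration takes no time and is no camera call; for the wrist camera it gives the pose at the moment of the call.
A pose or a line that the arm cannot do raises manip.PlanningError and nothing moves.
- manip.hand_in(): hands the job in, once; it reports no verdict.
Readings, each from a call of its own:
- manip.current_clock(): time.
- manip.current_q(): joint angles.
- manip.current_joint_velocities(): joint speeds.
- manip.current_tau(): joint torques, N m.
- manip.current_tool_pos(): TCP position.
- manip.current_tcp_rot(): TCP orientation.
- manip.current_force(): force on the tool from outside, world axes, zero at the start.
- manip.current_wrist_torque(): the same for the moment, N m.
- manip.current_finger_gap(): finger opening in m.
Only numpy, scipy, OpenCV 4.12 (cv2) and the standard library are available. Lean on these libraries where they do the work, as an engineer would, in place of code of your own. Each camera call takes 0.05 s, during which the arm holds its last target.

## Task

The counterweighted barrier arm across the front of the small aluminium sample bay is down: push it up with the fingers, past its balance point, so that it stays standing upright by itself. Then push the jar that stands in front of it along the worktop into the bay, until the whole jar is past the barrier arm's line, so that the arm could come down again in front of it. Do not lift or tip the jar, do not push it against the two vials at the back of the bay, and leave everything else where it stands; the arm must still be up at the end.

Things in the scene. Friction and masses are not known exactly. Their poses are not given: they have to be found in the camera images.
- barrier (a joint): angle of the barrier arm: 0 = down (level, lying in its fork), 1.57 = straight up against its stop. It balances at about 0.90; below that it falls shut, above it goes on up by itself in one or two seconds (damped hinge) and stays at 1.57. Raising it takes about 0.8 N at barrier_end, less as it nears the balance.
- barrier_end (a point): point on the axis of the barrier arm, 280 mm from its hinge axis, on the part that sticks out to the right beyond its fork; it moves with the arm. The arm is a round steel rod 12 mm thick, ending 45 mm beyond this point in a rubber cap 16 mm thick; lowered, its axis is 70 mm above the worktop and nothing stands under this end between the fork (10 mm wide along the arm, 23 mm across it, 76 mm high, 203 mm from the hinge axis) and the tip
- barrier_hinge (a point): hinge centre at the left end of the arm, fixed to the bay, 70 mm above the worktop; the arm swings up in the upright plane x = 0 of the bay; raised, it stands straight up here to 395 mm. A steel counterweight (48 mm across, 32 mm thick) is centred 36 mm left of and 34 mm above the axis when the arm is down; 34 mm left and 36 mm below when up. A post 85 mm high stands just behind the arm here
- bay_line (a point): fixed to the bay: point on the worktop at the middle of its entrance, straight under the lowered arm. x points into the bay (away from the robot), y to the left along the arm's line towards the hinge (hinge at y = +115 mm, lowered arm's tip at y = -210 mm), z up. The bay has no floor of its own: two side walls 42 mm high with inner faces at y = +-65 mm from x = 20 to 185 mm, and a back wall with inner face at x = 180 mm
- jar: wide white jar with a blue lid, 64 mm across and 75 mm high, about 0.12 kg, standing in front of the lowered arm; origin at the centre of its underside
- vial_left: small capped vial, 30 mm across and 58 mm high, standing at the back of the bay on the left; origin at the centre of its underside
- vial_right: small capped vial, 30 mm across and 58 mm high, standing at the back of the bay on the right; origin at the centre of its underside
- filter_tin: round white and blue cardboard box of filter papers, 73 mm across, 23 mm high, left of the jar near the front edge; origin at the centre of its underside; leave it alone
- boat: small square white weighing dish, 79 mm, 12 mm high, at the front right; origin at the centre of its underside; leave it alone
- bottle: white reagent bottle, 62 mm across, 120 mm high, at the left side; origin at the centre of its underside; leave it alone
- beaker: empty glass beaker, 68 mm across, 75 mm high, at the left side; origin at the centre of its underside; leave it alone
- pen: marker pen, 134 mm long, lying at the front right; origin at the centre of its underside; leave it alone
Mind the look-alikes: they are no part of the job. Several things look just like the jar: the one meant starts nearest to the robot's base.

How it is judged:
On the way, in this order (a step that is already met when the one before it is completed fails the run):
1. the barrier arm stands up (value of joint barrier above 1.45 rad), for 0.4 s.
2. the whole jar is in the bay past the arm's line, upright, with the arm still up (x of jar in the frame of bay_line between 0.039 and 0.15 m and y of jar in the frame of bay_line between -0.05 and 0.05 m and angle between jar's own z axis and vertical below 0.1 rad and height (world z) of jar below 0.01 m and value of joint barrier above 1.4 rad), for 0.2 s.
At the end, for the whole second after the job is handed in: the barrier arm stands by itself above 1.45 rad, and the jar stands still and upright on the worktop inside the bay, its axis 39 to 150 mm past the arm's line and within 50 mm of the bay's centre line (x of jar in the frame of bay_line between 0.039 and 0.15 m and y of jar in the frame of bay_line between -0.05 and 0.05 m and angle between jar's own z axis and vertical below 0.1 rad and height (world z) of jar below 0.01 m and value of joint barrier above 1.45 rad and linear speed of jar below 0.01 m/s); the robot touches nothing.
It fails at once if the jar is lifted more than 12 mm (height (world z) of jar above 0.012 m).
It fails at once if the jar is tipped by more than 20 degrees (angle between jar's own z axis and vertical above 0.35 rad).
It fails at once if a vial in the bay is pushed more than 10 mm or knocked over (distance of any of vial_left, vial_right from where it was at the start of the episode above 0.01 m or angle between any of vial_left, vial_right's own z axis and vertical above 0.3 rad).
It fails at once if another thing is moved more than 20 mm (distance of any of filter_tin, boat, bottle, beaker, pen from where it was at the start of the episode above 0.02 m).
It also fails if it takes over 64 s, if anything falls off the work surface, if the arm or the gripper's body presses on something with over 40 N, if the wrist force passes 120 N, or if a joint passes its speed limit or range.

## Working session

There is one attempt and no reset: what is moved stays moved. The work goes in short steps, each a Python script; the robot and the scene stay as the last script left them, time stands still between calls to the robot, and variables do not carry over. Pictures are saved under pics/ and viewed, and the job is handed in when it is done.

```bash
mkdir -p pics; ls; python3 - <<'E'
from bench import manip, effector, viewer
import cv2
for n in ["scene","top","wrist"]:
    im=viewer.get_image(n); cv2.imwrite(f"pics/{n}0.png",im[:,:,::-1]); print(n,viewer.get_calibration(n))
print(manip.current_clock(),manip.current_tool_pos(),manip.current_tcp_rot(),manip.grip_depth)
E
```

```text
pics
scene {'vfov': 50.4163796877136, 'cx': 285.1486417189205, 'cy': 212.18893193257114, 'eye': array([ 0.27921763, -0.75457578,  1.19715643]), 'attitude': array([ 0.92781561, -0.21745039,  0.06836116, -0.29529694])}
top {'vfov': 45.55865596837554, 'cx': 279.93641622888447, 'cy': 214.05853790522903, 'eye': array([ 0.53787831, -0.035657  ,  1.56806202]), 'attitude': array([ 0.70859675, -0.70526895,  0.01945827, -0.01037893])}
wrist {'vfov': 69.12346947649526, 'cx': 277.78860848086657, 'cy': 212.71530413804348, 'eye': array([ 0.26378542, -0.59890162,  0.38559806]), 'attitude': array([ 0.79585766, -0.58862794, -0.08477971,  0.11375473])}
0.15 [ 0.18992227 -0.62109536  0.22593317] [ 8.03901710e-01 -5.94761712e-01 -5.84280714e-04 -4.52658122e-04] 0.0188
```

View pics/scene0.png

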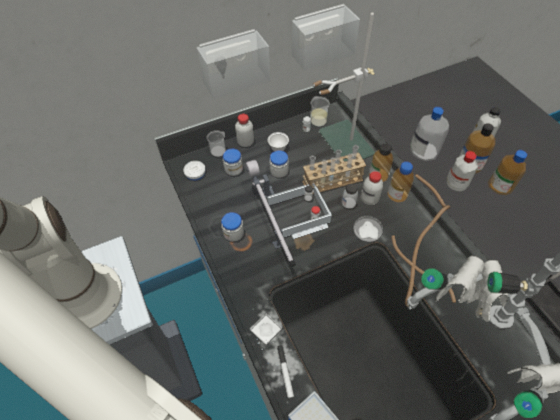

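View pics/top0.png

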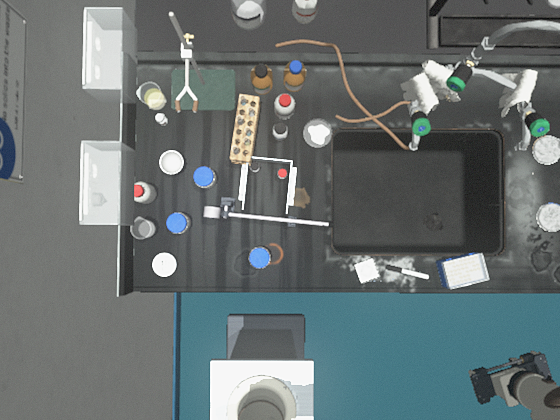

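View pics/wrist0.png

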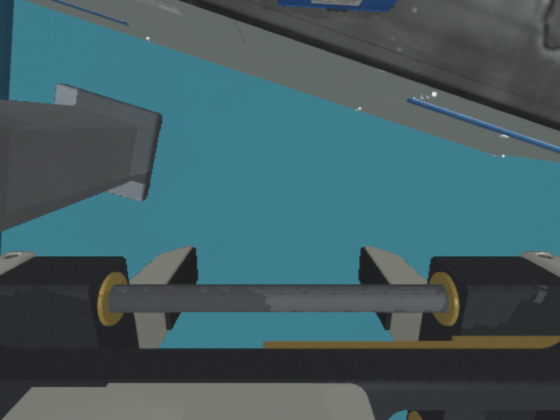

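The top view shows three blue-lidded jars, at about (260,258), (178,223) and (205,177). The base is near (262,400), so (260,258) is the nearest and is the jar meant. The barrier runs from about (225,210) to (328,224), with the bay behind it. I'll check this in a close crop.

```bash
cat > h.py <<'E'
import numpy as np, cv2
from scipy.spatial.transform import Rotation as R
from bench import manip, effector, viewer
def ray(c,uv):
    f=210/np.tan(np.radians(c['vfov'])/2)
    d=R.from_quat(c['attitude']).apply([(uv[0]-c['cx'])/f,(uv[1]-c['cy'])/f,1.])
    return np.array(c['eye']),d
def onz(c,uv,z):
    e,d=ray(c,uv); return e+d*(z-e[2])/d[2]
def proj(c,p):
    f=210/np.tan(np.radians(c['vfov'])/2)
    q=R.from_quat(c['attitude']).inv().apply(np.array(p)-c['eye'])
    return np.array([c['cx']+f*q[0]/q[2],c['cy']+f*q[1]/q[2]])
E
python3 - <<'E'
from h import *
im=cv2.imread('pics/top0.png'); cv2.imwrite('pics/topc.png',cv2.resize(im[140:290,140:340],None,fx=4,fy=4,interpolation=cv2.INTER_CUBIC))
im2=cv2.imread('pics/scene0.png'); cv2.imwrite('pics/scenec.png',cv2.resize(im2[130:280,180:380],None,fx=4,fy=4,interpolation=cv2.INTER_CUBIC))
c=viewer.get_calibration('top')
hsv=cv2.cvtColor(im,cv2.COLOR_BGR2HSV)
m=cv2.inRange(hsv,(105,120,80),(125,255,255)); m[:, :130]=0; m[275:]=0
n,l,s,ce=cv2.connectedComponentsWithStats(m)
for i in range(1,n):
    if s[i,4]>100: print(ce[i],s[i],onz(c,ce[i],.075))
for uv in [(164,265),(178,223)]: print(uv,onz(c,uv,0.02))
for uv in [(365,270),(405,271)]: print(uv,onz(c,uv,0.01))
E
```

```text
[295.29457364  66.66666667] [290  60  12  14 129] [ 1.04781481 -0.0992123   0.075     ]
[202.8125     175.76973684] [193 166  20  20 304] [0.71449273 0.17660722 0.075     ]
[175.73954984 222.49839228] [166 213  21  20 311] [0.57426544 0.25555947 0.075     ]
[259.06462585 257.56462585] [250 248  19  20 294] [0.47107125 0.00685157 0.075     ]
(164, 265) [0.44467378 0.3005803  0.02      ]
(178, 223) [0.57408973 0.25930414 0.02      ]
(365, 270) [ 0.43085652 -0.3209343   0.01      ]
(405, 271) [ 0.42819615 -0.44576158  0.01      ]
```

View pics/topc.png

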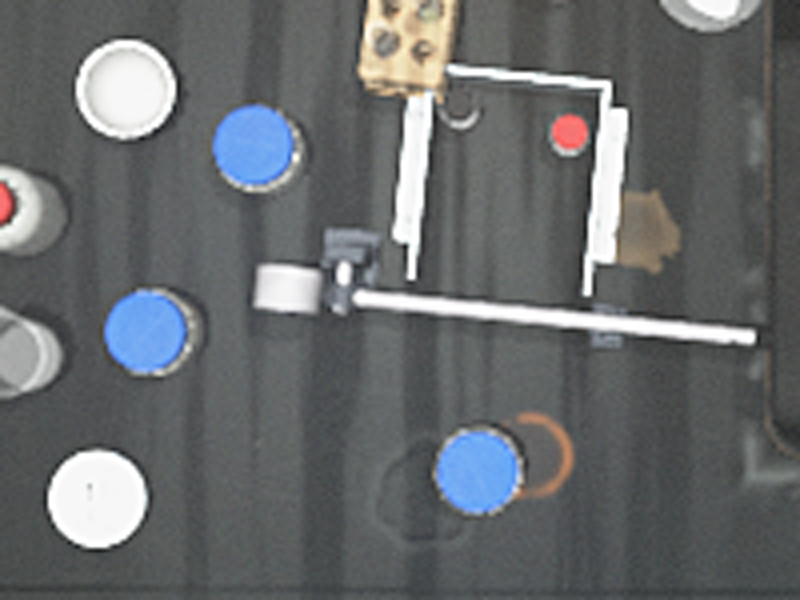

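View pics/scenec.png

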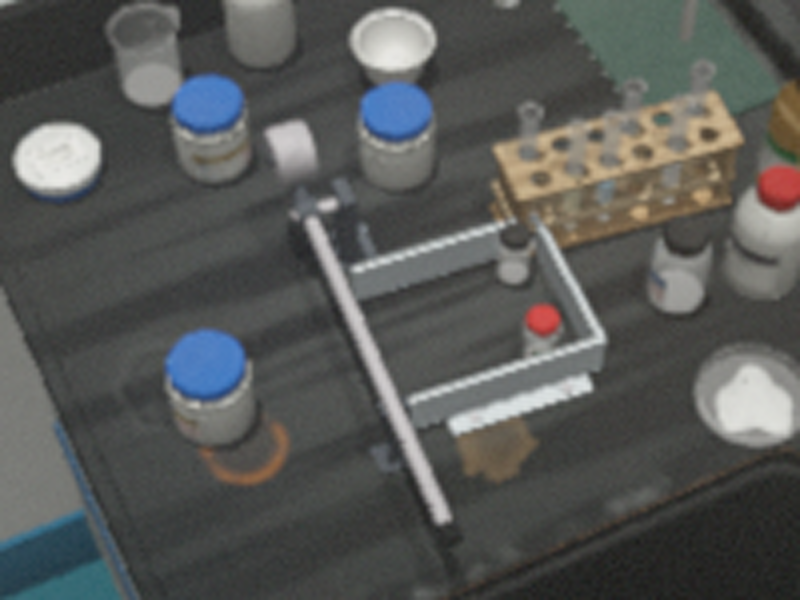

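The crop confirms it: the jar at crop (478,470) stands alone in front of the barrier. The arm axis runs from (365,297) to (750,336), and the bay holds a grey-capped vial at (460,108) and a red-capped one at (569,132). Next I'll compute the bay frame.

```bash
python3 - <<'E'
from h import *
c=viewer.get_calibration('top')
P=lambda x,y,z: onz(c,((x+.5)/4-.5+140,(y+.5)/4-.5+140),z)
im=cv2.imread('pics/top0.png')
# arm axis fit: bright pixels between u=233..327
g=cv2.cvtColor(im,cv2.COLOR_BGR2GRAY).astype(float)
pts=[]
for u in list(range(236,284))+list(range(298,326)):
    v0=213.5+(u-230)*.101
    vs=np.arange(int(v0)-4,int(v0)+6); w=np.clip(g[vs,u]-110,0,None)
    pts.append((u,(w*vs).sum()/w.sum()))
pts=np.array(pts); W=np.array([onz(c,p,.07)[:2] for p in pts])
m=W.mean(0); d=np.linalg.svd(W-m)[2][0]; d*=np.sign(d[1])
xb=np.array([d[1],-d[0]]); print('yb',d,'xb',xb,'m',m, 'yaw deg',np.degrees(np.arctan2(xb[1],xb[0])))
def bay(p,o): q=np.array(p[:2])-o; return q@xb,q@d
# provisional origin m
for n,a in {'Lfront':(410,278,.042),'Rfront':(587,294,.042),'Rback':(606,85,.042),'Lback':(450,70,.042),'hinge':(343,290,.07),'tip':(758,338,.07),'fork':(607,327,.07),'vl':(460,110,.058),'vr':(569,132,.058),'cw':(287,288,.104),'jar':(478,470,.075)}.items():
    p=P(*a); print(n,p.round(4),np.round(bay(p,m),4))
E
```

```text
yb [0.0957682  0.99540366] xb [ 0.99540366 -0.0957682 ] m [ 0.58645334 -0.0510306 ] yaw deg -5.49553593722691
Lfront [0.6169 0.0604 0.042 ] [0.0196 0.1138]
Rfront [ 0.6053 -0.0748  0.042 ] [ 0.0211 -0.0218]
Rback [ 0.7659 -0.0887  0.042 ] [ 0.1822 -0.0203]
Lback [0.7767 0.031  0.042 ] [0.1815 0.0998]
hinge [0.6062 0.1087 0.07  ] [0.0043 0.1609]
tip [ 0.5717 -0.2025  0.07  ] [-0.0002 -0.1521]
fork [ 0.5794 -0.0891  0.07  ] [-0.0034 -0.0386]
vl [0.7438 0.0225 0.058 ] [0.1495 0.0882]
vr [ 0.7275 -0.0602  0.058 ] [0.1413 0.0043]
cw [0.6059 0.1463 0.104 ] [0.0004 0.1983]
jar [0.4724 0.0067 0.075 ] [-0.1191  0.0465]
```

```bash
cat >> h.py <<'E'
yb=np.array([0.0957682,0.99540366,0]); xb=np.array([0.99540366,-0.0957682,0]); zb=np.array([0,0,1.])
O=np.array([0.58645334,-0.0510306,0])+.046*yb
def w(x,y,z): return O+x*xb+y*yb+z*zb
def tilt(a,s=1):  # tool z = a from vertical toward +x bay, jaw axis along s*yb
    z=np.sin(a)*xb-np.cos(a)*zb; x=s*yb; y=np.cross(z,x)
    return R.from_matrix(np.c_[x,y,z]).as_quat()
def arc(th,r=.275,off=.024,x=.018):
    y=.115-r*np.cos(th)-off*np.sin(th); z=.07+r*np.sin(th)-off*np.cos(th)
    return w(x,y,z-.018+ (0))  # tip ~ 18 mm beyond & below crossing for 45 deg
E
python3 - <<'E'
from h import *
print(O)
for s in (1,-1):
  for a in (.785,.6):
    q=tilt(a,s); res=[]
    for p in [w(-.09,-.16,.25),w(-.09,-.16,.03)]+[arc(t) for t in np.arange(0,1.31,.13)]:
        j=manip.solve_ik(p,q); res.append(None if j is None else np.round(j,2))
    print(s,a); [print(' ',r) for r in res]
for s in (1,-1):
    z=-zb;x=s*xb;q=R.from_matrix(np.c_[x,np.cross(z,x),z]).as_quat()
    for p in [w(-.2,0,.15),w(-.18,0,.02),w(.02,0,.02)]: 
        j=manip.solve_ik(p,q); print(s,None if j is None else np.round(j,2))
E
```

```text
[ 0.59085868 -0.00524203  0.        ]
1 0.785
  None
  None
  [ 1.41  1.38 -1.31  2.34  2.43  0.95  0.17]
  [ 1.39  1.19 -1.31  2.35  2.36  0.84  0.07]
  [ 1.38  1.   -1.3   2.35  2.29  0.73 -0.02]
  [ 1.36  0.82 -1.3   2.35  2.23  0.61 -0.1 ]
  [ 1.35  0.64 -1.29  2.35  2.15  0.49 -0.16]
  [ 1.33  0.48 -1.28  2.34  2.07  0.37 -0.2 ]
  [ 1.3   0.32 -1.26  2.32  1.93  0.26 -0.18]
  [ 1.39  0.3  -1.43  2.3   1.66  0.29  0.04]
  [-1.4  -0.17  1.34  2.34  1.38  0.23  0.21]
  [-1.17 -0.12  1.05  2.31  1.15  0.25  0.35]
  [ 0.76 -0.02 -0.91  2.23  0.81  0.22  0.59]
1 0.6
  [ 0.47 -0.1  -0.1   2.36 -0.51  0.34  2.28]
  None
  [ 1.32  1.18 -1.31  2.24  2.05  0.86  0.28]
  [ 1.04  0.66 -0.87  2.24  2.11  0.35 -0.13]
  [ 1.01  0.54 -0.84  2.24  1.92  0.25 -0.02]
  [ 1.01  0.45 -0.86  2.23  1.58  0.21  0.27]
  [ 1.17  0.45 -1.09  2.21  1.33  0.31  0.51]
  [ 0.95  0.26 -0.83  2.2   0.71  0.21  1.01]
  [ 1.01  0.21 -0.94  2.18  0.57  0.27  1.1 ]
  [ 0.94  0.14 -0.91  2.16  0.4   0.32  1.21]
  [ 1.19  0.16 -1.24  2.13  0.55  0.41  1.03]
  [ 1.23  0.15 -1.35  2.1   0.57  0.47  0.95]
  [ 1.24  0.18 
[... 573 characters left out ...]
.72 0.22 1.17]
  [0.08 0.4  0.24 2.27 4.2  0.22 0.64]
  [-0.76  0.82  1.36  2.28  4.49  0.87  0.07]
  [-0.17  0.25  0.45  2.25 -1.27  0.2  -0.22]
  [-0.23  0.18  0.46  2.24 -0.79  0.2  -0.73]
  [ 0.89  0.18 -0.81  2.18  0.45  0.25 -1.93]
  [ 0.72  0.11 -0.67  2.16  0.26  0.3  -1.82]
  [-0.    0.04  0.01  2.16  0.13  0.35 -1.77]
  [-0.08  0.01  0.01  2.13  0.22  0.41 -1.91]
  [-0.16  0.    0.01  2.11  0.3   0.46 -2.04]
1 [ 0.89  0.26 -1.09  2.22  0.32  0.83 -0.5 ]
1 [ 0.48  0.51 -0.66  2.25  0.61  0.55 -0.75]
1 [ 0.53  0.82 -0.79  1.77  0.74  0.88 -0.69]
-1 [ 1.03  0.36 -1.28  2.21  0.45  0.87  2.51]
-1 [ 0.93  0.94 -1.31  2.24  1.18  1.01  1.94]
-1 [-0.77  1.04  1.12  1.82 -1.1   1.07 -2.44]
```

```bash
cat >> h.py <<'E'
def tilt2(a,phi,s=1,roll=0):
    h=np.cos(phi)*xb+np.sin(phi)*yb
    z=np.sin(a)*h-np.cos(a)*zb; x=s*np.cross(zb,h); y=np.cross(z,x)
    return (R.from_matrix(np.c_[x,y,z])*R.from_euler('z',roll)).as_quat()
def arc2(th,a,r=.275,x=.012,clear=0.):
    dz=(.016/np.sin(a)); off=dz*np.cos(th)+.026*np.sin(th)+clear
    return w(x,.115-r*np.cos(th)-off*np.sin(th), .07+r*np.sin(th)-off*np.cos(th)-x/np.tan(a))
E
python3 - <<'E'
from h import *
for s in (1,-1):
  for a in (.5,.6,.7):
   for phi in (-.3,0,.3,.6):
    q=tilt2(a,phi,s); r=''
    for p in [w(.012,-.28,.15),w(.012,-.28,.017),w(.012,-.16,.017)]+[arc2(t,a) for t in np.arange(0,1.31,.13)]:
        r+='.' if manip.solve_ik(p,q) is None else 'O'
    print(s,a,phi,r)
E
```

```text
1 0.5 -0.3 OOOOOOOOOOOOOO
1 0.5 0 OOOOOOOOOOOOOO
1 0.5 0.3 OOOOOOOOOOOOOO
1 0.5 0.6 OOOOOOOOOOOOOO
1 0.6 -0.3 OOOOOOOOOOOOOO
1 0.6 0 OOOOOOOOOOOOOO
1 0.6 0.3 OOOOOOOOOOOOOO
1 0.6 0.6 OOOOOOOOOOOOOO
1 0.7 -0.3 OOOOOOOOOOOOOO
1 0.7 0 OOOOOOOOOOOOOO
1 0.7 0.3 OOOOOOOOOOOOOO
1 0.7 0.6 OOOOOOOOOOOOOO
-1 0.5 -0.3 OOOOOOOOOOOOOO
-1 0.5 0 OOOOOOOOOOOOOO
-1 0.5 0.3 OOOOOOOOOOOOOO
-1 0.5 0.6 OOOOOOOOOOOOOO
-1 0.6 -0.3 OOOOOOO.OOOOOO
-1 0.6 0 OOOOOOOOOOOOOO
-1 0.6 0.3 OOOOOOOOOOOOOO
-1 0.6 0.6 OOOOOOOOOOOOOO
-1 0.7 -0.3 OOOOOOOO.OOO..
-1 0.7 0 OOOOOOOOO.OOOO
-1 0.7 0.3 OOOOOOOOOOOOOO
-1 0.7 0.6 OOOOOOOOOOOOOO
```

```bash
cat > s1.py <<'E'
from h import *
A,PH=.6,.1; q=tilt2(A,PH,1)
effector.close(5)
print('closed',manip.current_clock(),manip.current_finger_gap())
try:
    manip.move_pose(w(.012,-.29,.16),q)
    print(manip.current_clock(),np.round(manip.current_q(),2))
    manip.servo_line(w(.012,-.29,.017),vel=.12)
except manip.PlanningError as e: print('ERR',e)
print(manip.current_clock(),np.round(manip.current_q(),2),manip.current_tool_pos(),manip.current_force())
for n in ["scene","top","wrist"]:
    cv2.imwrite(f"pics/{n}1.png",viewer.get_image(n)[:,:,::-1])
E
python3 s1.py
```

```text
closed 1.5833 0.0008144802445568344
3.4083 [ 1.51  0.63 -1.12  2.07  0.79  0.31  1.5 ]
4.9083 [ 1.38  0.9  -0.94  2.11  1.86  0.26  0.6 ] [ 0.57520915 -0.29511573  0.017318  ] [-0.40848184 -0.46702724 -0.18244707]
```

```bash
python3 - <<'E'
import cv2,numpy as np
a=cv2.imread('pics/scene1.png')[150:350,180:440];b=cv2.imread('pics/top1.png')[130:300,150:410]
a=cv2.resize(a,(520,400));b=cv2.resize(b,(520,340))
cv2.imwrite('pics/c1.png',cv2.resize(np.vstack([a,b]),None,fx=.8,fy=.8))
E
```

```text
(no output)
```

View pics/c1.png

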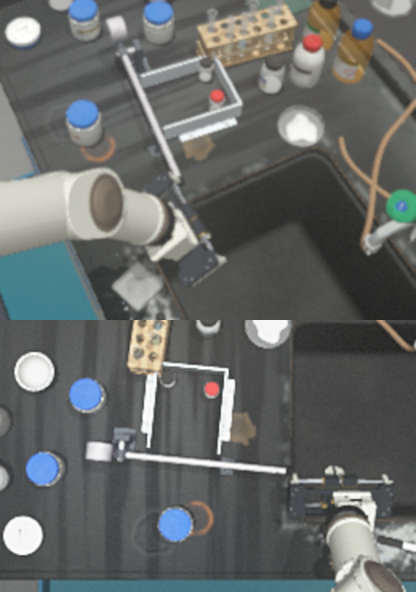

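View pics/wrist1.png

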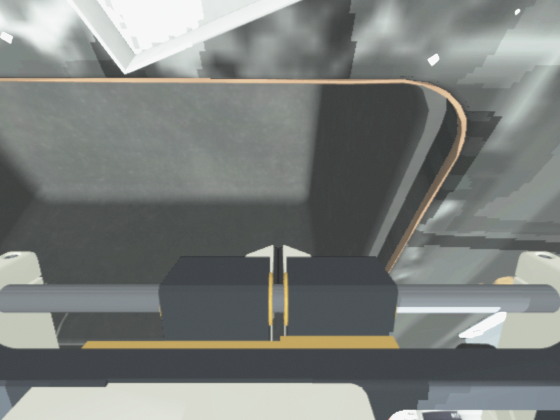

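The hand is just beyond the rod tip: in the lower half of the picture the body is at (290–395, 478–520) and the rod's end at (285,470). The body sits in front of the rod line and the jar hasn't moved. Next I'll slide under the rod and lift slightly.

```bash
cat > s2.py <<'E'
from h import *
A=.6
manip.servo_line(w(.012,-.16,.016),vel=.1)
print(manip.current_clock(),manip.current_tool_pos(),manip.current_force())
for t in (0,.15):
    try: manip.servo_line(arc2(t,A),vel=.1)
    except manip.PlanningError as e: print('ERR',t,e);break
    print(t,manip.current_clock(),manip.current_tool_pos().round(3),manip.current_force().round(2))
print(np.round(manip.current_q(),2))
a=viewer.get_image('scene')[150:350,180:440,::-1];b=viewer.get_image('top')[130:300,150:410,::-1]
cv2.imwrite('pics/c2.png',np.vstack([cv2.resize(a,(416,320)),cv2.resize(b,(416,272))]))
E
python3 s2.py
```

```text
6.5083 [ 0.58749117 -0.16663266  0.01592598] [-0.16509521 -1.15350424  0.66458662]
0 6.7583 [ 0.587 -0.167  0.024] [-2.56 -0.22 -0.37]
0.15 7.2917 [ 0.587 -0.167  0.062] [-1.42  1.93 -1.81]
[ 1.3   0.89 -1.18  2.24  1.92  0.52  0.34]
```

View pics/c2.png

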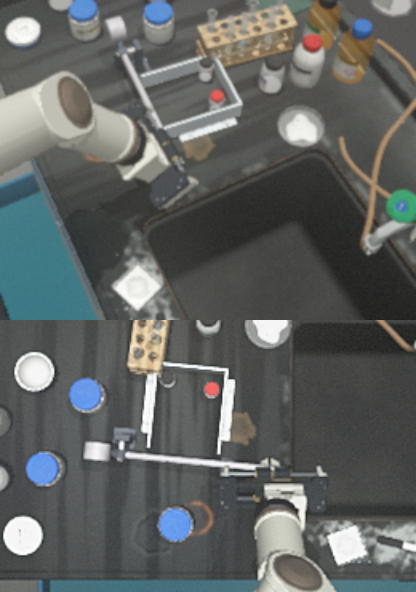

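The rod now rests on the fingers: contact is near (270,465) and the force is about 2 N. As the angle grows, the gripper body could meet the rod's outer end, so I'll slide the contact nearer the tip before raising further.

```bash
cat > s3.py <<'E'
from h import *
A=.6
for t in (.15,.3,.45,.6):
    try: manip.servo_line(arc2(t,A,r=.303),vel=.1)
    except manip.PlanningError as e: print('ERR',t,e);break
    print(t,manip.current_clock(),manip.current_tool_pos().round(3),manip.current_force().round(2))
print(np.round(manip.current_q(),2))
a=viewer.get_image('scene')[150:350,180:440,::-1];b=viewer.get_image('top')[130:300,150:410,::-1]
cv2.imwrite('pics/c3.png',np.vstack([cv2.resize(a,(416,320)),cv2.resize(b,(416,272))]))
E
python3 s3.py
```

```text
0.15 7.825 [ 0.585 -0.196  0.066] [-0.77 -0.25 -0.33]
0.3 8.4 [ 0.585 -0.189  0.109] [-0.84  1.86 -1.04]
0.45 8.9833 [ 0.586 -0.18   0.151] [-0.87  0.18 -0.8 ]
0.6 9.575 [ 0.588 -0.163  0.192] [-0.29  0.32 -0.76]
[ 1.47  0.65 -1.41  2.18  1.25  0.49  0.83]
```

View pics/c3.png

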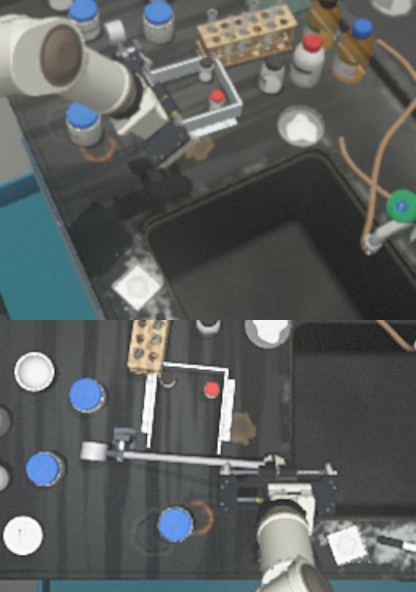

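The counterweight disc has swung out to (93,450), and the rod is still on the fingers. I'll continue past the balance point.

```bash
sed -e 's/(.15,.3,.45,.6)/(.75,.9,1.03,1.13)/' -e 's/c3.png/c4.png/' s3.py > s4.py; python3 s4.py
```

```text
0.75 10.275 [ 0.59  -0.138  0.231] [-2.61  2.66 -2.55]
0.9 10.8833 [ 0.593 -0.11   0.266] [-1.13 -0.34 -0.11]
1.03 11.4417 [ 0.595 -0.08   0.293] [-0.63  0.46 -0.7 ]
1.13 11.9083 [ 0.598 -0.054  0.311] [-0.66 -0.65  2.64]
[ 1.55  0.12 -1.53  2.09  0.2   0.45  1.48]
```

View pics/c4.png

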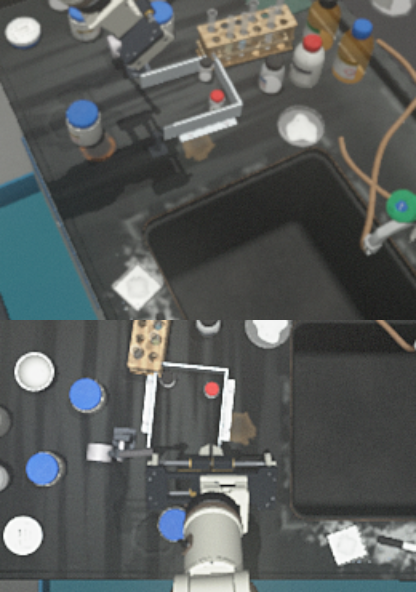

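```bash
cat > s5.py <<'E'
from h import *
manip.sleep(1.0)
print(manip.current_force().round(2))
a=viewer.get_image('scene')[30:350,100:440,::-1];b=viewer.get_image('top')[130:300,150:410,::-1]
cv2.imwrite('pics/c5.png',np.vstack([cv2.resize(a,(416,392)),cv2.resize(b,(312,204),None) if 0 else cv2.copyMakeBorder(cv2.resize(b,(312,204)),0,0,0,104,0)]))
print(manip.current_clock())
E
python3 s5.py
```

```text
[-0.53 -0.02  2.49]
13.1083
```

View pics/c5.png

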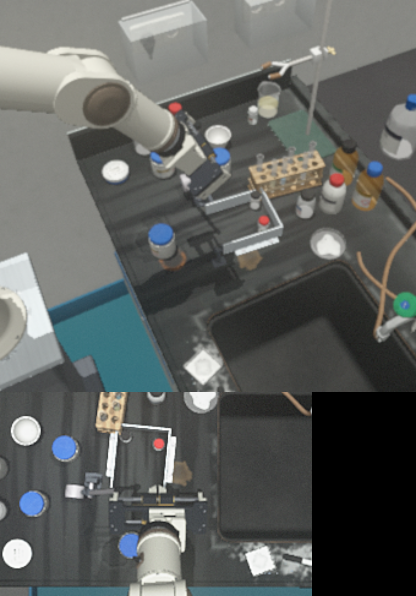

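The clock is at 13 s, and the tool reads a steady 2.5 N upward. The rod tip is past balance but caught under the gripper body, so I'll withdraw straight up first.

```bash
cat > s6.py <<'E'
from h import *
p=manip.current_tool_pos()
tz=R.from_quat(manip.current_tcp_rot()).apply([0,0,1])
for d in (-.05*tz, np.array([0,0,.05]), np.array([0,0,.05])-.02*xb, np.array([0,0,.03])):
    try:
        manip.servo_line(p+d,vel=.08); print('ok',d); break
    except manip.PlanningError as e: print('ERR',d,e)
print(manip.current_clock(),manip.current_tool_pos().round(3),manip.current_force().round(2),np.round(manip.current_q(),2))
a=viewer.get_image('scene')[30:350,100:440,::-1];b=viewer.get_image('top')[130:300,150:410,::-1]
cv2.imwrite('pics/c6.png',np.vstack([cv2.resize(a,(416,392)),cv2.copyMakeBorder(cv2.resize(b,(312,204)),0,0,0,104,0)]))
E
python3 s6.py
```

```text
ERR [-0.02823541 -0.00011487  0.04126437] the arm cannot follow that straight line within its joint ranges
ok [0.   0.   0.05]
14.4167 [ 0.598 -0.053  0.361] [0.11 0.68 0.5 ] [ 1.49 -0.15 -1.28  2.03 -0.43  0.6   2.03]
```

View pics/c6.png

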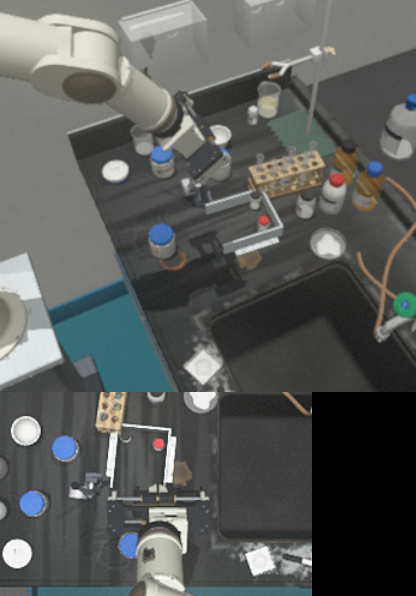

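```bash
cat > s7.py <<'E'
from h import *
z=-zb;x=xb;q=R.from_matrix(np.c_[x,np.cross(z,x),z]).as_quat()
p=manip.current_tool_pos()
def tr(f,*a,**k):
    try: f(*a,**k); print('ok',manip.current_clock(),np.round(manip.current_q(),2),manip.current_force().round(2)); return True
    except manip.PlanningError as e: print('ERR',e); return False
tr(manip.servo_line,p-.12*yb,vel=.2) or tr(manip.servo_line,p-.12*yb+.03*zb,vel=.2)
a=viewer.get_image('scene')[30:350,100:440,::-1];b=viewer.get_image('top')[130:300,150:410,::-1]
cv2.imwrite('pics/c7.png',np.vstack([cv2.resize(a,(416,392)),cv2.copyMakeBorder(cv2.resize(b,(312,204)),0,0,0,104,0)]))
for pp in (w(-.2,-.12,.25),w(-.2,-.06,.2),w(-.2,0,.15),w(-.195,0,.02)):
    j=manip.solve_ik(pp,q); print(None if j is None else np.round(j,2))
E
python3 s7.py
```

```text
ok 15.2667 [ 1.55  0.01 -1.17  1.99 -0.36  0.62  2.19] [ 0.22  0.21 -0.1 ]
[ 1.96 -0.28 -1.53  2.1  -0.32  1.08  0.49]
[-0.61  0.02  0.68  2.22 -0.01  0.91 -0.02]
[-0.74  0.14  0.68  2.26 -0.12  0.78 -0.07]
[-0.5   0.44  0.46  2.32 -0.44  0.46  0.22]
```

View pics/c7.png

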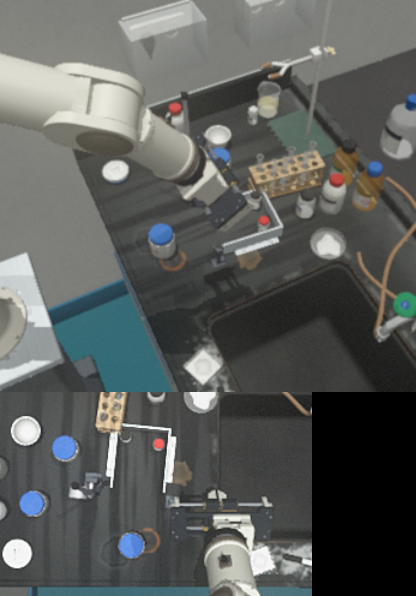

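The hand is clear and the forces are near zero. In the top view the barrier rod no longer spans the bay, and the hinge block at (88,487) shows it foreshortened, i.e. upright. Next I'll go behind the jar.

```bash
cat > s8.py <<'E'
from h import *
manip.movej([0.89,0.26,-1.09,2.22,0.32,0.83,-0.5])
print(manip.current_clock(),manip.current_tool_pos().round(3),manip.current_force().round(2))
z=-zb;x=xb;q=R.from_matrix(np.c_[x,np.cross(z,x),z]).as_quat()
for pp in (w(-.2,0,.15),w(-.19,0,.02),w(-.1,0,.02),w(.01,0,.02)):
    j=manip.solve_ik(pp,q); print(None if j is None else np.round(j,2))
a=viewer.get_image('scene');b=viewer.get_image('top')
cv2.imwrite('pics/s8.png',a[:,:,::-1]);cv2.imwrite('pics/t8.png',b[:,:,::-1])
a=a[30:350,100:440,::-1];b=b[130:300,150:410,::-1]
cv2.imwrite('pics/c8.png',np.vstack([cv2.resize(a,(416,392)),cv2.copyMakeBorder(cv2.resize(b,(312,204)),0,0,0,104,0)]))
print(proj(viewer.get_calibration('scene'),w(0,.115,.07)),proj(viewer.get_calibration('scene'),w(0,.115,.395)))
E
python3 s8.py
```

```text
17.6583 [0.389 0.012 0.149] [ 0.85  0.22 -0.32]
[ 0.89  0.26 -1.09  2.22  0.32  0.83 -0.5 ]
[ 0.6   0.55 -0.81  2.27  0.74  0.6  -0.87]
[ 0.59  0.68 -0.82  2.07  0.76  0.73 -0.81]
[ 0.54  0.81 -0.79  1.8   0.74  0.86 -0.7 ]
[256.6820986  182.19812926] [250.11586136 104.78912003]
```

View pics/c8.png

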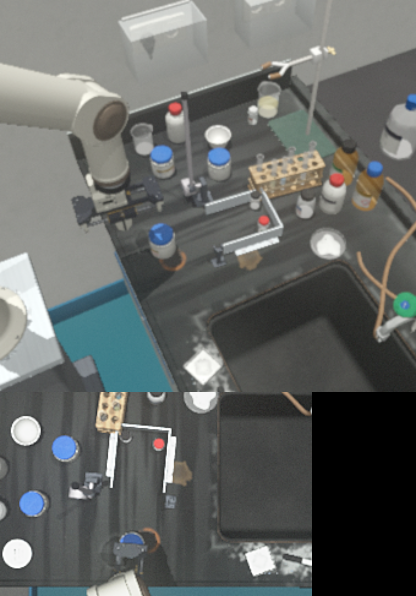

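The barrier stands upright: in the full scene picture the rod runs from about (254,181) to (250,108), and the predicted upright tip is (250,105). The jar at (161,240) in the crop hasn't moved. I'll lower the fingers behind it and push.

```bash
cat >> h.py <<'E'
def jarpos(tag):
    c=viewer.get_calibration('top'); im=viewer.get_image('top')[:,:,::-1].copy(); cv2.imwrite(f'pics/t{tag}.png',im)
    cs=viewer.get_calibration('scene'); ims=viewer.get_image('scene')[:,:,::-1].copy(); cv2.imwrite(f'pics/s{tag}.png',ims)
    for n,cc,i in (('top',c,im),('scene',cs,ims)):
        m=cv2.inRange(cv2.cvtColor(i,cv2.COLOR_BGR2HSV),(105,120,80),(125,255,255))
        k,l,s,ce=cv2.connectedComponentsWithStats(m)
        for j in range(1,k):
            if s[j,4]>60:
                p=onz(cc,ce[j],.075); r=p-O
                if abs(r@yb)<.1 and -.25<r@xb<.2: print(n,s[j,4],'bay xy',round(r@xb,4),round(r@yb,4))
E
cat > s9.py <<'E'
from h import *
z=-zb;x=xb;q=R.from_matrix(np.c_[x,np.cross(z,x),z]).as_quat()
manip.servo_line(w(-.198,0,.02),ori=q,vel=.12)
print(manip.current_clock(),manip.current_tool_pos().round(3),manip.current_force().round(2))
manip.servo_line(w(-.12,0,.02),ori=q,vel=.06)
print(manip.current_clock(),manip.current_tool_pos().round(3),manip.current_force().round(2),np.round(manip.current_q(),2))
jarpos('9')
a=cv2.imread('pics/s9.png')[30:350,100:440];b=cv2.imread('pics/t9.png')[130:300,150:410]
cv2.imwrite('pics/c9.png',np.vstack([cv2.resize(a,(416,392)),cv2.copyMakeBorder(cv2.resize(b,(312,204)),0,0,0,104,0)]))
E
python3 s9.py
```

```text
18.9833 [0.394 0.014 0.02 ] [-0.78 -0.2  -0.33]
20.4333 [0.471 0.006 0.02 ] [ 0.46 -0.59 -0.45] [ 0.56  0.63 -0.76  2.11  0.71  0.67 -0.79]
```

View pics/c9.png

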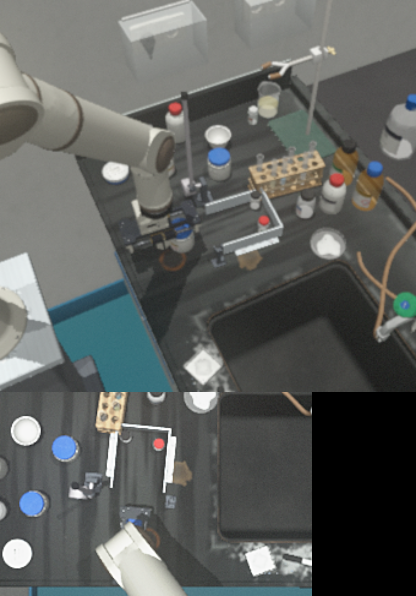

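```bash
cat > s10.py <<'E'
from h import *
manip.servo_line(w(-.05,0,.02),vel=.06)
print(manip.current_clock(),manip.current_tool_pos().round(3),manip.current_force().round(2))
jarpos('10')
cv2.imwrite('pics/w10.png',viewer.get_image('wrist')[:,:,::-1])
a=cv2.imread('pics/s10.png')[150:300,190:350];b=cv2.imread('pics/w10.png')
cv2.imwrite('pics/c10.png',np.hstack([cv2.resize(a,(426,400)),cv2.resize(b,(374,281)) if 0 else cv2.copyMakeBorder(cv2.resize(b,(374,281)),0,119,0,0,0)]))
c=viewer.get_calibration('wrist'); print(c['eye'])
E
python3 s10.py
```

```text
21.85 [ 0.541 -0.     0.02 ] [ 0.78 -0.43  0.44]
[0.54947489 0.07526608 0.17972934]
```

View pics/c10.png

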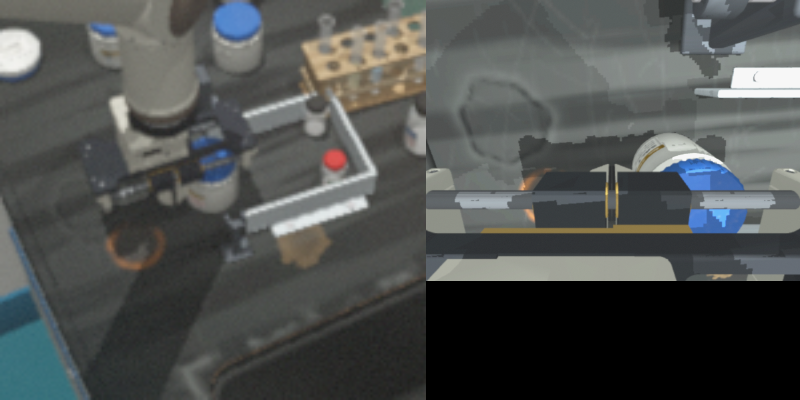

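```bash
cat >> h.py <<'E'
def base_from_scene(uv):
    c=viewer.get_calibration('scene'); p=onz(c,uv,0); d=(p-c['eye'])*[1,1,0]; d/=np.linalg.norm(d)
    r=p+.032*d-O; return round(r@xb,4),round(r@yb,4)
E
python3 - <<'E'
from h import *
print(base_from_scene((190+213/2.6625,150+212/2.6667)))
# sanity: start picture, crop scale 4 at (180,130): jar bottom ~ (215,443)
print(base_from_scene((180+215/4,130+443/4)))
E
```

```text
(np.float64(0.0014), np.float64(0.0012))
(np.float64(-0.1241), np.float64(0.0032))
```

The jar is at about x = 0.002, y = 0.001 in the bay frame, which puts it 52 mm ahead of the fingers and well centred (lower rim at crop (213,212)). The last push ends at finger x = 0.010, for a jar x of about 0.062.

```bash
cat > s11.py <<'E'
from h import *
manip.servo_line(w(.010,0,.02),vel=.05)
print(manip.current_clock(),manip.current_tool_pos().round(3),manip.current_force().round(2))
manip.sleep(.4)
manip.servo_line(w(-.08,0,.02),vel=.1)
manip.servo_line(w(-.14,0,.15),vel=.15)
print(manip.current_clock(),manip.current_tool_pos().round(3),manip.current_force().round(2))
jarpos('11')
a=cv2.imread('pics/s11.png')[90:290,170:370];b=cv2.imread('pics/t11.png')[140:290,190:340]
cv2.imwrite('pics/c11.png',np.hstack([cv2.resize(a,(400,400)),cv2.resize(b,(400,400))]))
E
python3 s11.py
```

```text
23.35 [ 0.601 -0.006  0.02 ] [ 0.32  0.42 -1.26]
25.9083 [0.451 0.008 0.15 ] [-0.54 -0.36 -1.05]
top 291 bay xy 0.0608 0.0013
scene 236 bay xy 0.0585 -0.004
```

View pics/c11.png

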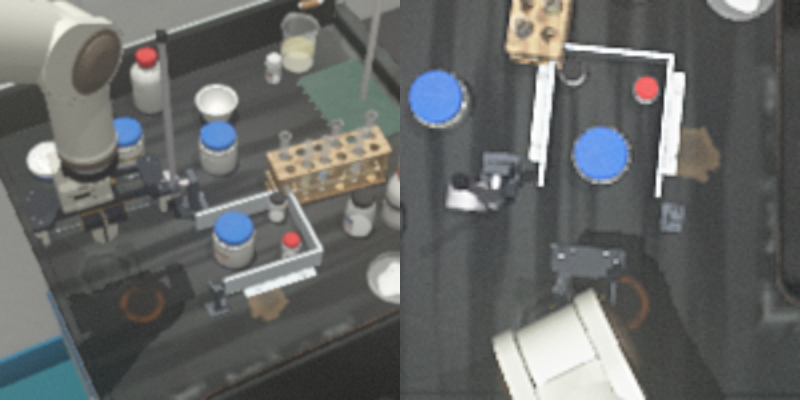

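Left half: the jar stands upright in the bay at (233,238), short of the vials at (278,207) and (291,245), and the rod is upright from (172,190) to (162,35). Right half: the jar is centred at (601,154), and the hand is well clear. Handing in.

```bash
python3 -c "
from h import *
manip.hand_in(); print(manip.current_clock())"
```

```text
the job is handed in; nothing more can be done
the job is handed in; nothing more can be done
```

The barrier arm is standing upright by itself, the jar is inside the bay past the arm's line, and the job is handed in. The last clock reading was about 26 s, well under the 64 s limit. No verdict was reported.

- **Barrier:** I lifted the rod near its tip with the shut fingers, tilted under it, past its balance point. The tip then caught briefly under the gripper body, with about 2.5 N on the tool. Withdrawing the hand straight up freed it, and it went upright. In the scene picture its tip was within about 3 pixels of where an upright arm should be.
- **Jar:** I pushed it about 180 mm along the worktop with the shut fingers held low. The last pictures put it upright at x = 61 mm, y = 1 mm from the top camera, and x = 59 mm, y = -4 mm from the scene camera. Both are well inside the allowed limits.
- **Other things:** The jar stopped clear of both vials. The vials and the objects in view looked unmoved, but I judged that by eye from the pictures and did not measure it. The pen and boat, and most of the bottle and beaker, were outside the last crop I viewed. The hand was clear of everything at the end.

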